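# Lock the sleeve of the bench air coupler

### The job

A nozzle has been pushed into one of the two bench air couplers, but its spring sleeve is not locked yet. Pull that sleeve up, turn it clockwise (seen from above) to the second notch and let it drop fully home there; leave the sleeve of the empty coupler alone.

Things in the scene. Friction and masses are not known exactly. Their poses are not given: they have to be found in the camera images.
- coupler: The coupler with the nozzle: fixed pedestal on a grey 80 x 80 x 8 mm foot plate; origin under the plate's centre on the bench, z along the coupler's axis. A tapered nozzle (19 mm at its foot) stands on the axis to 108 mm above the bench and stays still. Crown: a ring 60 mm wide, top at 47 mm, with two notches: one at the pedestal's -x, one 69 degrees clockwise of it seen from above.
- collar_lift_grip (a point): Point on that coupler's axis, 71 mm above the bench with the sleeve down; moves with the sleeve: a round knurled steel collar, 44 mm in diameter, from 38 to 84 mm above the bench. Grip it round its upper part from above at any yaw, fingertips no lower than 55 mm above the bench (the crown is below). Its lug, 8 mm wide at its lower rim, points to this frame's -x and sits in a notch.
- collar_lift (a joint): Lift in m of the nozzle coupler's sleeve: 0 = down, 0.024 = upper stop. A spring pulls it down with 4 N at 0 and about 7 N at 0.016. Above 0.011 its lug is clear of the crown; 0.016 is a good height for turning. Let go over a notch it drops home by itself; over the wall between the notches it stays up.
- collar_turn (a joint): Turn in rad of that sleeve, growing clockwise seen from above: 0 = middle of the first notch (unlocked; it starts within 0.12 of it), 1.2 = middle of the second (locked). Stops at -0.17 and 1.37. The lug has 0.17 rad of play either side of a notch's middle. It turns easily once lifted and cannot leave a notch while down.
- spare_coupler: The empty coupler: same fixed pedestal, crown and sleeve, but no nozzle: a dark open bore shows in its sleeve and nothing stands above 84 mm. Origin as for the other. Either coupler may stand on the left or the right bench.
- spare_lift (a joint): Lift in m of the empty coupler's sleeve, 0 = down. To be left alone. Solid surroundings to keep clear of: an upright panel between the two benches (y about 0.08, x from about 0.45 on); shelves overhead from x = 0.61 on, z above 0.64; the tall hot-air handpiece near x 0.5, y -0.38. Swing the arm close to its base, then reach out low.

How it is judged:
On the way:
1. the nozzle coupler's sleeve is pulled up clear of the crown while still over the first notch (value of joint collar_lift above 0.009 m and value of joint collar_turn below 0.45 rad), for 0.05 s.
At the end, for the whole second after the job is handed in: the nozzle coupler's sleeve is down (lift under 3 mm) in the second notch (turn over 0.95 rad) and at rest (value of joint collar_lift below 0.003 m and value of joint collar_turn above 0.95 rad and velocity of joint collar_turn between -0.05 and 0.05 rad/s); the robot touches nothing.
It fails at once if the empty coupler's sleeve is pulled up by more than 6 mm (value of joint spare_lift above 0.006 m).
It also fails if it takes over 32 s, if anything falls off the work surface, if the arm or the gripper's body presses on something with over 40 N, if the wrist force passes 120 N, or if a joint passes its speed limit or range.

### The arm

A 7-joint arm with a two-finger parallel gripper is mounted at the origin on a cart in front of the work surface, level with it; the furniture and walls round the work are solid. World frame = base frame: x ahead of the robot, y to its left, z up, the work surface at z = 0. Lengths are in m, angles in rad, forces in N, time in s.
With the tool pointing down it reaches from about 0.425 to 0.925 m from the base axis. Payload 6.8 kg.
Tool frame: the origin (TCP) lies at the very end of the fingers, on their centre line; the grasp point (between the pads) lies 19 mm behind it; z points along the fingers, y is the line along which they close (so a half turn about z gives the same grasp; the last joint's range is limited). The gripper opens to 85 mm and grips with 20 to 120 N. Pads are 22 mm wide; open, the fingers measure 114 mm over their backs; the gripper's body (76 mm by 85 mm) begins 54 mm behind the grasp point. The pads swing forward as they close: fully open they stand 13 mm farther back than shut.
Start: joints at [-1.345, 0.477, 0.022, 1.555, -0.011, 1.109, -0.083], TCP at [0.221, 0.638, 0.231] pointing down, gripper open.
Joint ranges: [-2.96, 2.96], [-0.34, 2.1], [-1.41, 1.46], [0.24, 2.44], [-1.37, 4.51], [0.17, 1.92], [-2.96, 2.96]. Speed limits (rad/s): [2.39, 2.39, 3.14, 3.14, 3.14, 3.14, 3.14].

### API

Orientations are given as a 3x3 rotation matrix whose columns are the frame's x, y, z axes.
In Python, from cell import arm, viewer, workorder gives the robot as it stands (arm), with the cameras (viewer) and the job (workorder).
- The arm moves only by the tool shift_gripper, called after ">>>" as name(argument=value, ...), one argument or row to a line, values as JSON. Schema: {"type":"object","properties":{"offsets":{"type":"object","properties":{"plan":{"type":"array","items":{"type":"array","items":{"type":"number"},"minItems":6,"maxItems":6},"minItems":1,"maxItems":12}},"additionalProperties":false,"required":["plan"]},"jaw":{"type":"number"},"only":{"type":"string"},"quiet":{"type":"boolean"},"lines":{"type":"string"}},"required":["offsets"],"additionalProperties":false}. offsets is an object whose key "plan" holds a list of rows, 1 to 12 of them, each of 6 numbers: dx, dy, dz in shares of the most that a row can go, 1 being 62.5 mm, then a rotation vector rx, ry, rz in a scale on which 1.0 is pi rad; each row shifts and turns the commanded pose from where the row before left it, along the tool's axes as they then stand; what a row does not reach is not made up. A row lasts 1/8 s, in which the tool goes at most 0.0625 m and 0.188 rad, less where a joint would pass 70% of its speed; a pose out of reach is approached as far as the arm can. jaw is the opening from 0.0 (shut) to 1.0 (fully open), set as the call begins (left out keeps the last). The fingers move at their own pace and stop on an object; the grip force is fixed at half the most. Time passes only in rows, so rows that do not move let the fingers close. The tool returns the time, the measured TCP pose, the force, the opening and the grip force at its end. only (a regular expression) keeps the lines of the reply that match it, lines (a string "A,B") keeps lines A to B, and quiet returns only ok. A shift or turn number past 1, either way, is cut back to 1. Input that does not fit is refused with a message, and nothing moves.
- arm.state(): the state, without advancing time (a new reading comes with each control period).
- viewer.capture(name): name is "side" or "top" or "wrist"; returns the picture (400x640x3 uint8, red, green, blue); there is no depth.
- viewer.camera_params(name): a dict with "fx", "fy", "cx", "cy" (pixels), "k1" (the pictures are not rectified: a ray, as slopes to the right and down, at radius r is drawn at 1 + k1 r^2 times it, then the intrinsics apply), "rvec" (rotation vector, rad) and "tvec" (3), from world to camera coordinates, as OpenCV has them. Camera axes: x right, y down, z forward; pixel columns grow to the right and rows downward; lengths in m; the calibration is good to about 2 mm. A picture is of the moment at which its call begins: read the wrist's pose just before it. camera_params takes no time and is no camera call; for the wrist camera it gives the pose at the moment of the call.
- workorder.finish_job(): hands the job in; it is judged then, once.
The state is a dict: "t": time; "qpos": joint angles; "qvel": joint speeds; "joint_efforts": joint torques, N m; "tool_pos": TCP position; "eef_rot": TCP orientation; "wrist_force": force on the tool from outside, world axes, zero at the start; "torque": the same for the moment, N m; "width": opening from 0.0 (shut) to 1.0 (fully open); "grasp_force": force on a finger pad.
Only numpy, scipy, OpenCV 4.12 (cv2) and the standard library are available. Lean on these libraries where they do the work, as an engineer would, in place of code of your own. Each camera call takes 0.05 s, during which the arm holds its last target. There are 200 camera calls.

## Working session

There is one attempt and no reset: what is moved stays moved. The work goes in short steps, Python scripts to look and compute and a tool call to move; the robot and the scene stay as the last step left them, time stands still between calls to the robot, and variables do not carry over. Pictures are saved under pics/ and viewed, at most 10 in all, crops included, and the job is handed in when it is done.

```bash
ls; mkdir -p pics; python3 - <<'E'
from cell import arm, viewer, workorder
import cv2
for n in("side","top"):
    im=viewer.capture(n); cv2.imwrite(f"pics/{n}0.png",im[:,:,::-1])
    print(n,viewer.camera_params(n))
s=arm.state();print(s["t"],s["tool_pos"],s["eef_rot"])
E
```

```text
cell.py
pics
side {'fx': 510.2687610788441, 'fy': 510.2687610788441, 'cx': 317.76200654623085, 'cy': 192.13947942166476, 'k1': 0.03584676149282789, 'rvec': array([ 1.97608201, -0.608122  ,  0.36942626]), 'tvec': array([-0.37903058,  0.21564162,  0.82950785])}
top {'fx': 365.37370028909777, 'fy': 365.37370028909777, 'cx': 322.095766166934, 'cy': 200.15349224325936, 'k1': -0.027774836521241682, 'rvec': array([ 2.1289728 , -2.16515134,  0.09719029]), 'tvec': array([0.07262755, 0.5230599 , 0.89001253])}
0.1 [0.22101692 0.63721605 0.23039894] [[-9.44798607e-01  3.27651384e-01 -4.03897508e-04]
 [ 3.27651595e-01  9.44797189e-01 -1.64417752e-03]
 [-1.57115811e-04 -1.68575430e-03 -9.99998567e-01]]
```

View pics/side0.png

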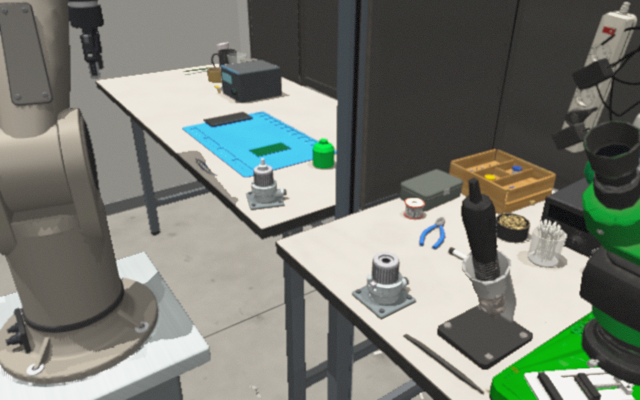

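View pics/top0.png

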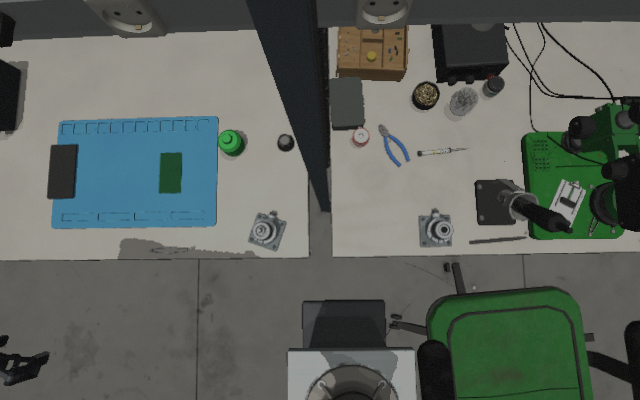

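The nozzle coupler is on the left bench, at about (264,231) in top and (263,190) in side, with its nozzle tip at about (263,160). The coupler at top (437,230) has an open bore, so it's the spare. I'll enlarge the left one.

```bash
python3 - <<'E'
import cv2,numpy as np
a=cv2.imread("pics/top0.png")[203:258,238:293]; b=cv2.imread("pics/side0.png")[153:213,238:293]
f=lambda i:cv2.resize(i,None,fx=7.2,fy=7.2,interpolation=cv2.INTER_CUBIC)
A,B=f(a),f(b); h=max(len(A),len(B)); A=cv2.copyMakeBorder(A,0,h-len(A),0,0,cv2.BORDER_CONSTANT)
cv2.imwrite("pics/c1.png",np.hstack([A,B])); print(A.shape,B.shape)
E
```

```text
(432, 396, 3) (432, 396, 3)
```

View pics/c1.png

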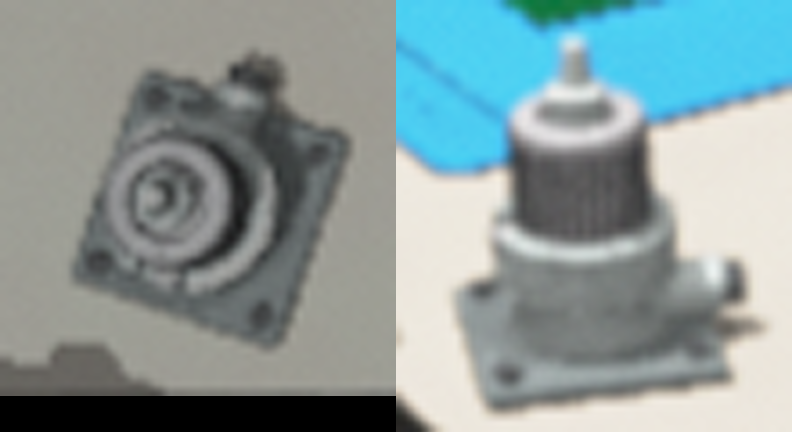

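```bash
cat > h.py <<'E'
import numpy as np,cv2
from cell import arm, viewer, workorder
def ray(p,px):
    R=cv2.Rodrigues(p["rvec"])[0]; q=(np.array(px,float)-[p["cx"],p["cy"]])/[p["fx"],p["fy"]]
    s=q.copy()
    for _ in range(20): s=q/(1+p["k1"]*(s@s))
    d=R.T@np.array([*s,1]); return -R.T@p["tvec"],d/np.linalg.norm(d)
def tri(rs):
    A=0;b=0
    for c,d in rs: M=np.eye(3)-np.outer(d,d);A=A+M;b=b+M@c
    X=np.linalg.solve(A,b); return X,[np.linalg.norm(np.cross(X-c,d)) for c,d in rs]
def plane(r,z): c,d=r; return c+d*(z-c[2])/d[2]
E
python3 - <<'E'
from h import *
t=viewer.camera_params("top");s=viewer.camera_params("side")
for n,a,b in(("collar",(261.4,230.6),(263.4,169.2)),("tip",(259.4,230.3),(262.5,158.6))):
    print(n,tri([ray(t,a),ray(s,b)]))
print("collar@84",plane(ray(t,(261.4,230.6)),.084),plane(ray(s,(263.4,169.2)),.084))
for c in[(150,72),(350,133),(275,350),(75,283),(212,210)]:print(plane(ray(t,(237.6+c[0]/7.2,202.6+c[1]/7.2)),.008))
S=arm.state();print(S["qpos"],S["wrist_force"],S["width"]); print(viewer.camera_params("wrist")["tvec"])
E
```

```text
collar (array([0.44837074, 0.20741684, 0.08299048]), [np.float64(0.00036747650902245596), np.float64(0.00036747650902249184)])
tip (array([0.44779004, 0.20703573, 0.10964309]), [np.float64(4.510935908170795e-06), np.float64(4.51093590817238e-06)])
collar@84 [0.44801258 0.20740259 0.084     ] [0.44764933 0.20523542 0.084     ]
[0.4976234  0.23016923 0.008     ]
[0.47443949 0.15789964 0.008     ]
[0.39770442 0.18497045 0.008     ]
[0.42240874 0.25680838 0.008     ]
[0.44768743 0.20758182 0.008     ]
[-1.34509833  0.47774695  0.02238832  1.55636468 -0.01148674  1.10930279
 -0.08310427] [ 1.14109506 -0.28897835 -0.48115619] 0.9977925058238064
[-0.67438968 -0.04013781  0.37990916]
```

Axis at (0.448, 0.2073). The collar top measures 83 mm (should be 84), the nozzle tip 110 mm (108), and the plate centre agrees. Next I move above it.

Units first: shifts go in shares of 62.5 mm and turns go in shares of pi rad. So -0.0355 m is -0.568, -0.0332 m is -0.5312.

>>> shift_gripper(
  offsets={"plan":[[-0.568, -0.5312, 0.032, 0, 0, 0], [-0.568, -0.5312, 0.032, 0, 0, 0], [-0.568, -0.5312, 0.032, 0, 0, 0], [-0.568, -0.5312, 0.032, 0, 0, 0], [-0.568, -0.5312, 0.032, 0, 0, 0], [-0.568, -0.5312, 0.032, 0, 0, 0], [-0.568, -0.5312, 0.032, 0, 0, 0], [-0.568, -0.5312, 0.032, 0, 0, 0], [-0.568, -0.5312, 0.032, 0, 0, 0], [-0.568, -0.5312, 0.032, 0, 0, 0], [0, 0, 0, 0, 0, 0], [0, 0, 0, 0, 0, 0]]},
  jaw=1.0,
)

```text
t: 1.6
tool_pos: [0.4474, 0.2082, 0.2111]
eef_rot: [[-0.945, 0.328, -0.0], [0.328, 0.945, 0.0], [0.001, 0.0, -1.0]]
wrist_force: [-0.1, 0.3, 0.5]
width: 1.002
grasp_force: 0.0
```

```bash
python3 - <<'E'
from h import *
p=viewer.camera_params("wrist");im=viewer.capture("wrist");cv2.imwrite("pics/w1.png",im[:,:,::-1])
np.save("w1.npy",p,allow_pickle=True)
s=arm.state();print(s["tool_pos"],s["qpos"],s["eef_rot"])
R=cv2.Rodrigues(p["rvec"])[0];print("cam",-R.T@p["tvec"])
q=R@[.448,.2073,.084]+p["tvec"];print(q[:2]/q[2]*p["fx"]+[p["cx"],p["cy"]])
E
```

```text
[0.44719275 0.20884382 0.2111628 ] [-0.74876751  0.19973167  0.21259916  2.01358843 -0.05276869  0.93357751
  0.72968157] [[-9.45304993e-01  3.26187411e-01 -4.92477065e-04]
 [ 3.26187283e-01  9.45305111e-01  3.22441927e-04]
 [ 5.70717584e-04  1.44166207e-04 -9.99999827e-01]]
cam [0.37392339 0.23407402 0.35346366]
[317.8126544  184.08737785]
```

View pics/w1.png

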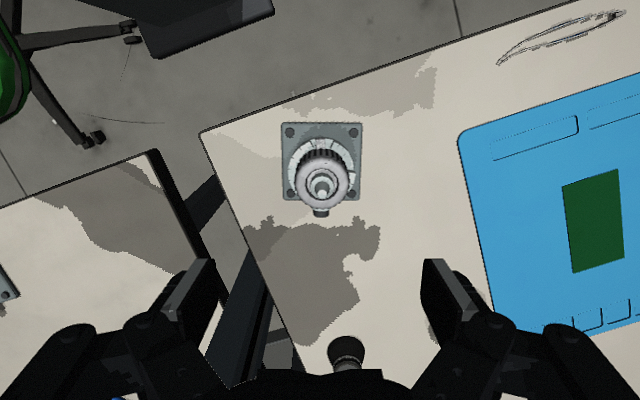

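The wrist view shows the collar ring centred at about (321.5,183), between the open fingers. The plate is square to the tool and the nozzle tip is at (321,187). I'll refine from a crop.

```bash
python3 - <<'E'
import cv2
cv2.imwrite("pics/c2.png",cv2.resize(cv2.imread("pics/w1.png")[115:220,270:375],None,fx=5.5,fy=5.5,interpolation=cv2.INTER_CUBIC))
E
```

```text
(no output)
```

View pics/c2.png

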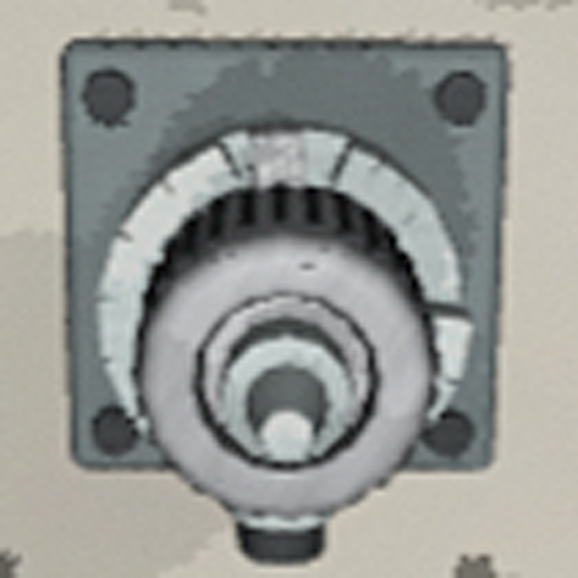

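```bash
python3 - <<'E'
from h import *
p=np.load("w1.npy",allow_pickle=True).item();t=viewer.camera_params("top");s=viewer.camera_params("side")
f=lambda x,y:(269.6+x/5.5,114.6+y/5.5)
r=ray(p,f(287.5,375));print("collar84",plane(r,.084));print("tip108",plane(ray(p,f(287,430)),.108))
print("plate",np.mean([plane(ray(p,f(*c)),.008) for c in[(65,42),(505,42),(493,468),(78,468)]],0))
print("tri wrist+side",tri([r,ray(s,(263.4,169.2))]),"all",tri([r,ray(s,(263.4,169.2)),ray(t,(261.4,230.6))]))
S=arm.state();R=np.array(S["eef_rot"]);print(R.T@(np.array([.4485,.2065,.058])-S["tool_pos"]),S["tool_pos"])
E
```

```text
collar84 [0.44803602 0.21068811 0.084     ]
tip108 [0.448566  0.2102475 0.108    ]
plate [0.44865824 0.21064566 0.008     ]
tri wrist+side (array([0.44946487, 0.21020696, 0.0813607 ]), [np.float64(0.0007175742212370709), np.float64(0.0007175742212369167)]) all (array([0.44879068, 0.20909295, 0.08170865]), [np.float64(0.0013938554175045535), np.float64(0.000885833099323891), np.float64(0.0013975254044235504)])
[-0.00208769 -0.0018113   0.15316137] [0.44719275 0.20884382 0.2111628 ]
```

Axis taken as (0.4485, 0.2095). The three views agree within 1.5 mm, and the heights fit. I descend to z 0.058 and close.

Converted, 0.03 m is 0.48, 0.0017 m is 0.0272.

>>> shift_gripper(
  offsets={"plan":[[-0.0064, 0.0272, 0.48, 0, 0, 0], [0, 0, 0.48, 0, 0, 0], [0, 0, 0.48, 0, 0, 0], [0, 0, 0.48, 0, 0, 0], [0, 0, 0.32, 0, 0, 0], [0, 0, 0.208, 0, 0, 0], [0, 0, 0, 0, 0, 0], [0, 0, 0, 0, 0, 0]]},
  jaw=1.0,
)

```text
t: 2.65
tool_pos: [0.4491, 0.2098, 0.0589]
eef_rot: [[-0.945, 0.327, 0.001], [0.327, 0.945, 0.001], [-0.001, 0.001, -1.0]]
wrist_force: [0.3, -0.0, -0.7]
width: 1.001
grasp_force: 0.0
```

>>> shift_gripper(
  offsets={"plan":[[0, 0, 0, 0, 0, 0], [0, 0, 0, 0, 0, 0], [0, 0, 0, 0, 0, 0], [0, 0, 0, 0, 0, 0], [0, 0, 0, 0, 0, 0], [0, 0, 0, 0, 0, 0], [0, 0, 0, 0, 0, 0], [0, 0, 0, 0, 0, 0]]},
  jaw=0.0,
)

```text
t: 3.65
tool_pos: [0.4492, 0.2098, 0.0592]
eef_rot: [[-0.945, 0.328, 0.001], [0.328, 0.945, 0.001], [-0.001, 0.001, -1.0]]
wrist_force: [-2.5, 0.1, 8.1]
width: 0.467
grasp_force: 59.4
```

Converted, -0.005 m is -0.08, -0.004 m is -0.064.

>>> shift_gripper(
  offsets={"plan":[[0, 0, -0.08, 0, 0, 0], [0, 0, -0.08, 0, 0, 0], [0, 0, -0.064, 0, 0, 0], [0, 0, -0.048, 0, 0, 0], [0, 0, 0, 0, 0, 0], [0, 0, 0, 0, 0, 0]]},
  jaw=0.0,
)

```text
t: 4.4
tool_pos: [0.4491, 0.2097, 0.0754]
eef_rot: [[-0.945, 0.328, 0.001], [0.328, 0.945, 0.001], [-0.001, 0.001, -1.0]]
wrist_force: [4.3, 4.5, -7.7]
width: 0.461
grasp_force: 61.4
```

```bash
python3 - <<'E'
from h import *
im=viewer.capture("side")[:,:,::-1];cv2.imwrite("pics/s2.png",cv2.resize(im[100:220,200:330],None,fx=4.5,fy=4.5,interpolation=cv2.INTER_CUBIC))
E
```

```text
(no output)
```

View pics/s2.png

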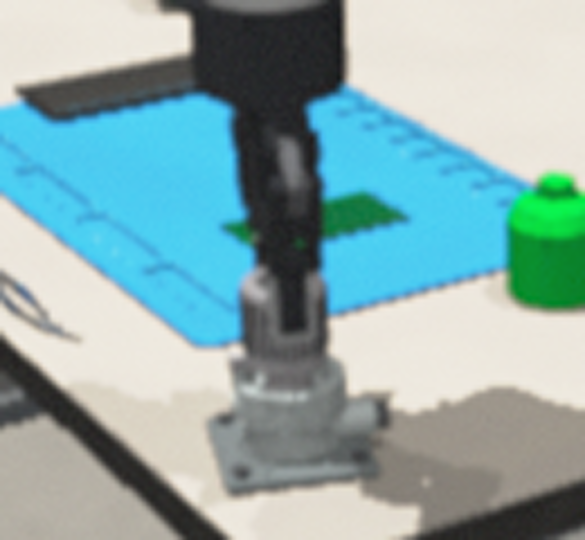

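The side view shows the collar raised about 14 mm, with a smooth band now visible under the knurl. The 7.7 N pull matches the spring. Turning clockwise means +z in the tool frame.

Converted, 0.15 rad is 0.0477.

>>> shift_gripper(
  offsets={"plan":[[0, 0, 0, 0, 0, 0.0318], [0, 0, 0, 0, 0, 0.0477], [0, 0, 0, 0, 0, 0.0477], [0, 0, 0, 0, 0, 0.0477], [0, 0, 0, 0, 0, 0.0477], [0, 0, 0, 0, 0, 0.0477], [0, 0, 0, 0, 0, 0.0477], [0, 0, 0, 0, 0, 0.0382], [0, 0, 0, 0, 0, 0.0255], [0, 0, 0, 0, 0, 0], [0, 0, 0, 0, 0, 0]]},
  jaw=0.0,
)

```text
t: 5.82
tool_pos: [0.449, 0.2096, 0.0753]
eef_rot: [[-0.038, 0.999, 0.001], [0.999, 0.038, 0.0], [0.0, 0.001, -1.0]]
wrist_force: [3.9, 3.9, -8.5]
width: 0.464
grasp_force: 61.4
```

```bash
python3 - <<'E'
from h import *
s=arm.state();print(s["torque"],s["qpos"][6]);p=viewer.camera_params("wrist");im=viewer.capture("wrist")[:,:,::-1]
cv2.imwrite("pics/w2.png",im)
E
```

```text
[ 0.75511828 -0.97893685 -0.02393627] -0.18475345857524963
```

View pics/w2.png

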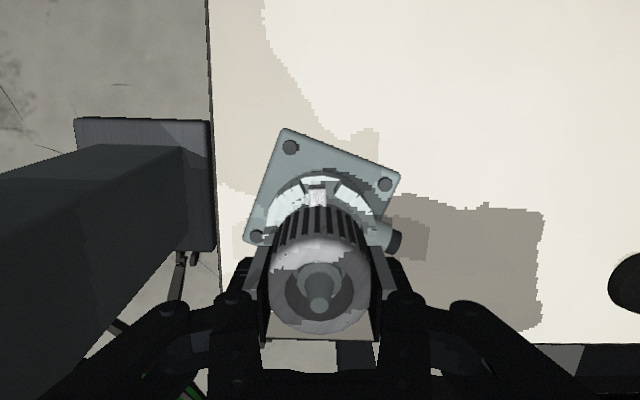

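The wrist view shows the lug at about (317,195), inside the notch gap between roughly 302 and 338, with the nozzle still centred. I lower it most of the way, then release.

Converted, 0.004 m is 0.064.

>>> shift_gripper(
  offsets={"plan":[[0, 0, 0.064, 0, 0, 0], [0, 0, 0.064, 0, 0, 0], [0, 0, 0.064, 0, 0, 0], [0, 0, 0, 0, 0, 0], [0, 0, 0, 0, 0, 0]]},
  jaw=0.0,
)

```text
t: 6.5
tool_pos: [0.449, 0.2096, 0.0632]
eef_rot: [[-0.037, 0.999, 0.0], [0.999, 0.037, 0.0], [0.0, 0.0, -1.0]]
wrist_force: [3.6, 5.5, -6.8]
width: 0.464
grasp_force: 61.6
```

>>> shift_gripper(
  offsets={"plan":[[0, 0, 0, 0, 0, 0], [0, 0, 0, 0, 0, 0], [0, 0, 0, 0, 0, 0], [0, 0, 0, 0, 0, 0], [0, 0, 0, 0, 0, 0], [0, 0, 0, 0, 0, 0]]},
  jaw=1.0,
)

```text
t: 7.25
tool_pos: [0.4487, 0.2092, 0.0633]
eef_rot: [[-0.037, 0.999, -0.0], [0.999, 0.037, 0.0], [0.0, -0.0, -1.0]]
wrist_force: [0.2, 0.4, 0.2]
width: 1.001
grasp_force: 0.0
```

Converted, -0.03 m is -0.48, -0.02 m is -0.32.

>>> shift_gripper(
  offsets={"plan":[[0, 0, -0.32, 0, 0, 0], [0, 0, -0.48, 0, 0, 0], [0, 0, -0.48, 0, 0, 0], [0, 0, -0.48, 0, 0, 0], [0, 0, -0.48, 0, 0, 0], [0, 0, 0, 0, 0, 0], [0, 0, 0, 0, 0, 0], [0, 0, 0, 0, 0, 0]]},
)

```text
t: 8.25
tool_pos: [0.448, 0.2089, 0.2023]
eef_rot: [[-0.037, 0.999, -0.002], [0.999, 0.037, -0.001], [-0.001, -0.002, -1.0]]
wrist_force: [0.3, 0.3, -0.5]
width: 1.0
grasp_force: 0.0
```

```bash
python3 - <<'E'
from h import *
p=viewer.camera_params("wrist");w=viewer.capture("wrist")[:,:,::-1];im=viewer.capture("side")[:,:,::-1]
f=lambda i,k:cv2.resize(i,None,fx=k,fy=k,interpolation=cv2.INTER_CUBIC)
cv2.imwrite("pics/e.png",np.hstack([f(im[153:213,238:293],7.2),f(w[115:223,270:370],4)]))
E
```

```text
(no output)
```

View pics/e.png

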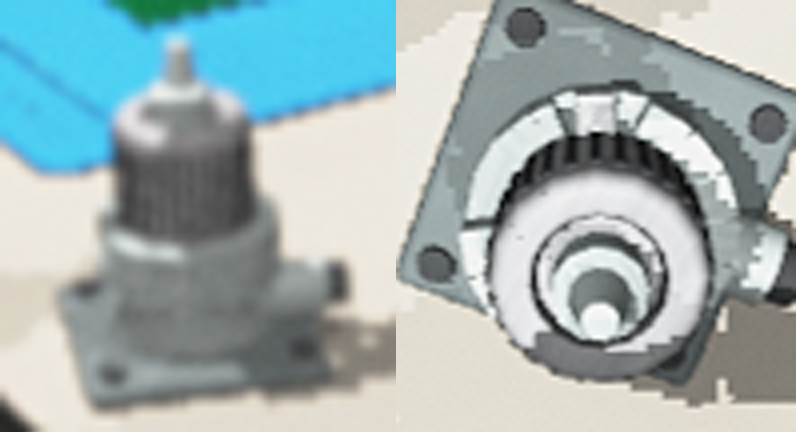

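The collar is back at its original height: its top sits at row 85–150 of the side crop, same as before. The lug rests in the second notch, at (597,110) in the wrist crop, and the other notch is empty. The gripper is clear, so I'm handing in.

```bash
python3 -c "
from cell import arm, viewer, workorder
print(workorder.finish_job())"
```

```text
the job is handed in; nothing more can be done
None
```

I pulled the nozzle coupler's sleeve up about 16 mm, turned it 1.2 rad clockwise and let it drop home in the second notch, which the last pictures confirm. The empty coupler was not touched, and the job was handed in at about 8.4 s; no verdict was returned.

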